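# Stop the heart engraver and hold its smoke gate ajar

### The arm

A 6-joint arm with a two-finger parallel gripper is mounted at the origin on the work surface. World frame = base frame: x ahead of the robot, y to its left, z up, the work surface at z = 0. Lengths are in mm, angles in rad, forces in N, time in s.
With the tool pointing down it reaches from about 350 to 975 mm from the base axis. Payload 17.4 kg.
Tool frame: the origin (TCP) lies midway between the tips of the shut fingers; the grasp point (between the pads) lies 19 mm behind it; z points along the fingers, y is the line along which they close (so a half turn about z gives the same grasp; the last joint's range is limited). The gripper opens to 85 mm and grips with 20 to 120 N. Pads are 22 mm wide; open, the fingers measure 114 mm over their backs; the gripper's body (76 mm by 85 mm) begins 54 mm behind the grasp point. The pads swing forward as they close: fully open they stand 13 mm farther back than shut.
Start: joints at [1.1, 0.116, 1.442, -0, 1.584, -0.038], TCP at [283.113, 612.764, 195.503] pointing down, gripper open.
Joint ranges: [-2.83, 2.83], [-0.83, 2.19], [0.07, 2.5], [-1.14, 4.28], [0.01, 3], [-2.97, 2.97]. Speed limits (rad/s): [1.89, 1.89, 2.22, 3.14, 3.14, 3.14].

### API

Orientations are given as a unit quaternion [x, y, z, w].
In Python, from cell import arm gives the robot as it stands.
- The arm moves only by the tool step_arm, never from a script. Its argument "deltas" is text: rows parted by semicolons, each of 5 numbers parted by spaces: the shift along the tool's x, y, z in units of 4 cm (1.0 is 4 cm), then the turn about the tool's z in units of 4 degrees (1.0 is 4 degrees), then the closure, from 0 (fully open) to 1 (shut). A call has 1 to 10 rows; each row shifts and turns the commanded pose from where the row before left it, along the tool's axes as they then stand; what a row does not reach is not made up. A row lasts 1/10 s, in which the tool goes at most 50 mm and 8.59 degrees, less where a joint would pass 70% of its speed; a pose out of reach is approached as far as the arm can. A call with a number of a shift or a turn outside -1 to 1 is refused whole. A call with a gripper value outside its range is refused whole. The fingers move at their own pace and stop on an object; "squeeze" is the grip in N (left out, the last holds). Time passes only in rows, so rows that do not move let the fingers close. It gives the time, the measured TCP pose, the force, the opening and the grip force at its end, in the units of the state.
- arm.read_state(): the state, without advancing time (a new reading comes with each control period).
- arm.snapshot(name): name is "scene" or "top"; returns a dict with "img" (420x560x3 uint8, red, green, blue), "K" (3x3 intrinsics, pixels), "xyz" and "orientation" of the camera in the world. Camera axes: x right, y down, z forward; pixel columns grow to the right and rows downward; lengths in mm; the calibration is good to about 2 mm. A picture is of the moment at which its call begins. There is no depth.
- arm.close_job(): hands the job in; it is judged then, once.
Trained networks look in a picture, given as the dict that the camera call returned (one of the last four; its "shot" number tells which), for a name from the list of things; names that differ only in an ending like _2 or _b are one class to them, and where a whole thing is asked for, a point or a joint stands for the part that bears it (a point fixed in the world has none). Each returns a list of dicts, best first, with "conf" (0 to 1); they miss things now and then, are a little off and sometimes report something else, mostly with a low value. They report only what shows in the picture. A call takes as long as a camera call.
- arm.look_for(picture, target): "uv" ([column, row] in pixels, amid what is visible of it).
The state is a dict: "t": time; "joint_pos": joint angles; "qd": joint speeds; "tau": joint torques, N m; "tcp_pos": TCP position; "eef_rot": TCP orientation; "force": force on the tool from outside, world axes, zero at the start; "moment": the same for the moment, N m; "finger_gap": opening from 0.0 (shut) to 1.0 (fully open); "gripper_force": force on a finger pad.
Only numpy, scipy, OpenCV 4.12 (cv2) and the standard library are available. Lean on these libraries where they do the work, as an engineer would, in place of code of your own. Each camera call takes 0.05 s, during which the arm holds its last target. There are 200 camera calls.

### The job

The engraver has finished a wooden heart and its hood is full of smoke: on the control box press the large key (stop), then the left-hand small key (park), then the right-hand small key (extractor), one at a time, never the middle small key (start). Then open the hood's gate by the knob of its barrel bolt: lift the sagging bolt over the bent-up lip of its keeper while you draw it, without wrenching it against the keeper. Swing the gate open about a hand's width by the same knob and finish still holding it there, as its spring hinges would shut it; leave the loose things on the table where they are.

Things in the scene. Friction and masses are not known exactly. Their poses are not given: they have to be found in the camera images.
- console: Grey control box with black top plate, 150 x 180 mm (its x, y), 35 mm high, fixed. Origin: centre of its underside; +x points away from the robot (turned by up to 0.4 rad), +y to the robot's left. On top four plain grey round spring keys in black collars: a large one on the far side, three small ones in a row across the near side.
- key_stop_top (a point): Top centre of the large key (36 mm diameter), at console x = +34 mm, y = 0, 57 mm above the table. All keys stand 10 mm above their 12 mm high collars, travel 6 mm straight down, start to move at 1.5 N, are fully down at 5 N and spring back; a key counts as pressed from 4 mm.
- key_left_top (a point): Top centre of the left-hand small key (21 mm diameter) as the robot sees it, at console x = -34 mm, y = +50 mm, 57 mm above the table.
- key_mid_top (a point): Top centre of the middle small key (21 mm diameter), at console x = -34 mm, y = 0: start, not to be pressed.
- key_right_top (a point): Top centre of the right-hand small key (21 mm diameter), at console x = -34 mm, y = -50 mm.
- key_stop (a joint): Travel of the large key, m: 0 up, 0.006 fully down.
- key_left (a joint): Travel of the left-hand small key, m: 0 up, 0.006 fully down.
- key_mid (a joint): Travel of the middle small key, m: 0 up, 0.006 fully down.
- key_right (a joint): Travel of the right-hand small key, m: 0 up, 0.006 fully down.
- hood: Plywood hood of the engraver, fixed, 300 mm deep (its x), 360 mm wide (y), 225 mm high, amber window in the top. Origin: centre of its underside. The gate is in its -x face (x = -150 mm), which looks to the robot's left; +y points roughly away from the robot. Gate from y = -163 mm (hinge, end near the robot) to y = 101 mm; then a fixed post with the keeper, y = 105 to 180 mm.
- gate (a joint): Opening angle of the gate, rad: 0 shut, grows as the free edge swings out of the hood's front (counter-clockwise from above), stop at 1.6. The spring hinges close it with 0.3 N m when shut and 0.6 N m at 0.3 rad.
- gate_hinge (a point): Point on the gate's vertical hinge line, on its outer face, 190 mm above the table. Its frame turns with the gate: y runs along the face from the hinge to the free edge (264 mm), -x points outward. Gate: plywood frame with amber pane, 15 mm thick, from 24 to 222 mm above the table; nothing on it stands further than 23 mm off the face but the bolt's knob.
- bolt_knob (a point): Centre of the bolt's knob: dark steel cylinder, 18 mm diameter, 18 mm long, on a thin stem, axis square to the gate's face, centre 45 mm off the face, 190 mm above the table with the bolt hanging, 35 mm below the hood's top, free all round; pinch it from above across the gate's y. Axes as gate_hinge. Bolt home: 225 mm from the hinge along the gate's y. The bolt's end is 80 mm beyond it.
- bolt (a joint): Draw of the bolt towards the hinge, m: 0 home, starts at 0 to 0.004, clear of the keeper from 0.027, stop 0.042; friction 1 N. Dark steel shoot, 12 mm thick, level along the gate's y, outside on its top rail in two worn-wide hoops; about 0.16 kg. It ends in a 14 mm head; before that it is worn thin from below, and the keeper's lip stands in this notch: not lifted, the head catches at 0.008.
- bolt_lift (a joint): How far the bolt is lifted straight up in its slack hoops, m: 0 hanging, stop at 0.011; it falls back by its weight. It must be above 0.005 while the bolt is drawn from 0.008 to 0.027 for the head to pass the lip.
- keeper: Bent steel staple on the post, 20 mm wide along the gate's y, stands 25 mm off the face, from 21 mm below to 23 mm above the hanging bolt's axis. Its front strap bars the bolt from coming outward. Origin on the post's face at the height of the hanging bolt's axis, at hood y = 126 mm; axes as the hood's.
- keeper_lip (a point): Top of the bent-up lip (4 mm thick) at the keeper's edge next to the gate, 1.5 mm below the axis of the hanging bolt; the head's underside hangs 4.5 mm below the lip's top.
- heart_a: Loose wooden heart blank, 6 mm thick, about 100 mm across, flat on the table; leave alone.
- heart_b: Loose wooden heart blank, 6 mm thick, about 90 mm across, flat on the table; leave alone.
- craft_stick: Loose flat wooden stick, 132 x 18 x 4 mm; leave alone.
- phone: Loose phone, 148 x 72 x 9 mm; leave alone.
- pen_stand: Loose black stand for a burning pen, 125 x 65 mm, about 85 mm high; leave alone.
- varnish_jar: Loose closed jar, 56 mm in diameter, 70 mm high; leave alone.
- tape_roll: Loose roll of tape lying flat, 84 mm in diameter, 19 mm high; leave alone.

How it is judged (in metres and radians):
On the way, in this order (a step that is already met when the one before it is completed fails the run):
1. the large key is pressed (value of joint key_stop above 0.004 m), for 0.05 s.
2. then the left-hand small key is pressed (value of joint key_left above 0.004 m), for 0.05 s.
3. then the right-hand small key is pressed (value of joint key_right above 0.004 m), for 0.05 s.
4. then the bolt is drawn clear of the keeper (value of joint bolt above 0.025 m), for 0.1 s.
At the end, for the whole second after the job is handed in: The fingers still hold the bolt (more than 2 N) and through it the gate, which stands still (under 0.05 rad/s) between 0.2 and 0.55 rad open (50 to 140 mm at its free edge); the pressed keys have come up again (value of joint gate between 0.2 and 0.55 rad and velocity of joint gate between -0.05 and 0.05 rad/s and contact force between the fingers and bolt above 2 N and value of joint each of key_stop, key_left, key_right below 0.002 m); the arm keeps its last pose, push and grip.
It fails at once if the middle small key (start) is pressed (value of joint key_mid above 0.003 m).
It fails at once if two keys are down together (value of joint each of key_stop, key_left above 0.003 m or value of joint each of key_stop, key_right above 0.003 m or value of joint each of key_left, key_right above 0.003 m).
It fails at once if the bolt is wrenched against the keeper (more than 40 N) (contact force between bolt and keeper above 40 N).
It fails at once if a loose thing on the table is moved more than 30 mm (distance of any of heart_a, heart_b, craft_stick, phone, pen_stand, varnish_jar, tape_roll from where it was at the start of the episode above 0.03 m).
It also fails if it takes over 51 s, if anything falls off the work surface, if the arm or the gripper's body presses on something with over 40 N, if the wrist force passes 120 N, or if a joint passes its speed limit or range.

## Working session

There is one attempt and no reset: what is moved stays moved. The work goes in short steps, Python scripts to look and compute and a tool call to move; the robot and the scene stay as the last step left them, time stands still between calls to the robot, and variables do not carry over. Pictures are saved under pics/ and viewed, at most 10 in all, crops included, and the job is handed in when it is done.

Besides the shell and the picture viewer there is one more tool, called after "Request:" by a JSON object that holds its "api" and its "payload", one argument or row to a line. step_arm: Moves the arm, as the interface text tells. Its arguments: {"type":"object","properties":{"deltas":{"type":"string"},"squeeze":{"type":"number"}},"required":["deltas"]}

```bash
mkdir -p pics && ls && cat > h.py <<'E'
import numpy as np,cv2
from scipy.spatial.transform import Rotation as R
from cell import arm
def ray(p,uv):
    d=R.from_quat(p["orientation"]).as_matrix()@np.linalg.solve(p["K"],[uv[0],uv[1],1.]);return np.array(p["xyz"],float),d/np.linalg.norm(d)
def atz(p,uv,z):
    o,d=ray(p,uv);return o+d*(z-o[2])/d[2]
def tri(a,ua,b,ub):
    o1,d1=ray(a,ua);o2,d2=ray(b,ub)
    s=np.linalg.lstsq(np.c_[d1,-d2],o2-o1,rcond=None)[0];p,q=o1+d1*s[0],o2+d2*s[1];return (p+q)/2,np.linalg.norm(p-q)
def proj(p,X):
    c=R.from_quat(p["orientation"]).as_matrix().T@(np.array(X,float)-p["xyz"]);u=np.array(p["K"])@c;return u[:2]/u[2]
E
python3 - <<'E'
from h import *
np.set_printoptions(precision=1,suppress=True)
S=arm.snapshot("scene");T=arm.snapshot("top")
for n,p in(("scene",S),("top",T)):
    cv2.imwrite(f"pics/{n}0.png",cv2.resize(p["img"][:,:,::-1],(800,600),interpolation=cv2.INTER_CUBIC)); print(n,np.array(p["xyz"]),np.array(p["K"]).ravel())
for t in["console","key_stop_top","key_left_top","key_mid_top","key_right_top","hood","bolt_knob","gate_hinge","keeper","keeper_lip","pen_stand","varnish_jar"]:
    for n,p in(("S",S),("T",T)):
        try: print(t,n,[(np.round(d["uv"],1).tolist(),round(d["conf"],2)) for d in arm.look_for(p,t)[:4]])
        except Exception as e: print(t,n,e)
s=arm.read_state();print(s)
E
```

```text
pics
scene [1288.6 -234.3  772.5] [412.9   0.  281.6   0.  412.9 207.9   0.    0.    1. ]
top [ 380.6   48.2 1212.9] [398.    0.  284.9   0.  398.  215.4   0.    0.    1. ]
console S [([338.8, 217.7], 0.88)]
console T [([221.4, 230.6], 0.81)]
key_stop_top S [([347.0, 217.0], 0.67)]
key_stop_top T []
key_left_top S [([185.2, 217.1], 0.5)]
key_left_top T []
key_mid_top S [([252.0, 262.6], 0.47)]
key_mid_top T [([223.9, 241.9], 0.6)]
key_right_top S [([254.3, 262.0], 0.7), ([244.4, 215.5], 0.47), ([323.5, 202.0], 0.39)]
key_right_top T [([235.9, 243.5], 0.41)]
hood S [([112.1, 232.2], 0.64)]
hood T [([432.3, 241.7], 0.74), ([313.8, 211.3], 0.72), ([176.3, 276.1], 0.58)]
bolt_knob S [([182.8, 216.6], 0.64)]
bolt_knob T [([379.3, 197.7], 0.84), ([170.5, 181.4], 0.74)]
gate_hinge S [([186.4, 216.4], 0.65)]
gate_hinge T []
keeper S [([172.2, 239.5], 0.59)]
keeper T [([391.7, 170.2], 0.6)]
keeper_lip S [([170.7, 241.2], 0.8)]
keeper_lip T [([219.3, 230.7], 0.66), ([380.8, 194.2], 0.62), ([393.0, 175.3], 0.61)]
pen_stand S [([365.4, 285.6], 0.97)]
pen_stand T [([248.7, 150.7], 0.6)]
varnish_jar S [([361.1, 176.3], 0.75)]
varnish_jar T [([174.7, 279.2], 0.6), ([223.2, 217.0], 0.49)]
{'t': 1.3, 'joint_pos': array([ 1.1,  0.1,  1.4,  0. ,  1.6, -0. ]), 'qd': array([-0., -0., -0., -0.,  0., -0.]), 'tau': array([ -0. , -73.2, -63.3,  -0. ,   0. ,   0. ]), 'tcp_pos': array([283.1, 612.8, 195.5]), 'eef_rot': array([ 0.2,  1. , -0. , -0. ]), 'force': array([-0.4,  0.2,  0.9]), 'moment': array([0.1, 0.1, 0. ]), 'gripper_force': 0.0, 'finger_gap': 0.9998435074323501}
```

View pics/top0.png

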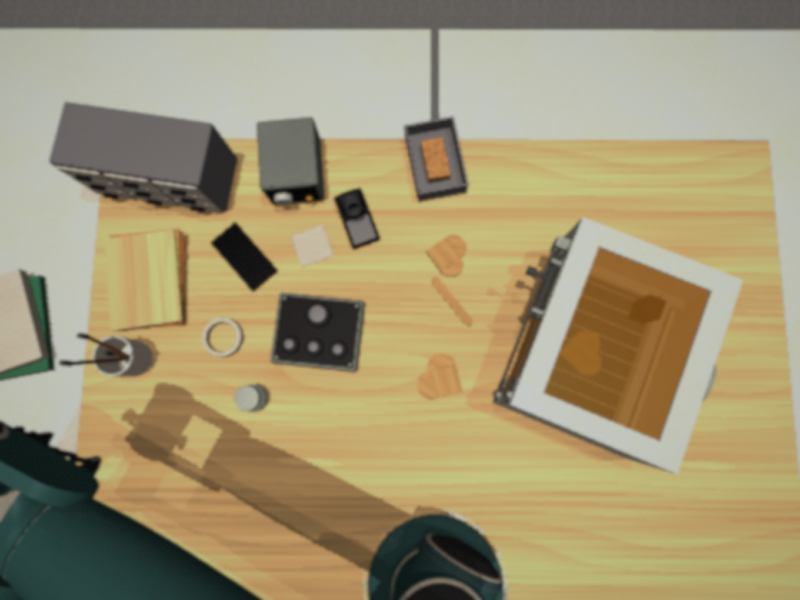

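View pics/scene0.png

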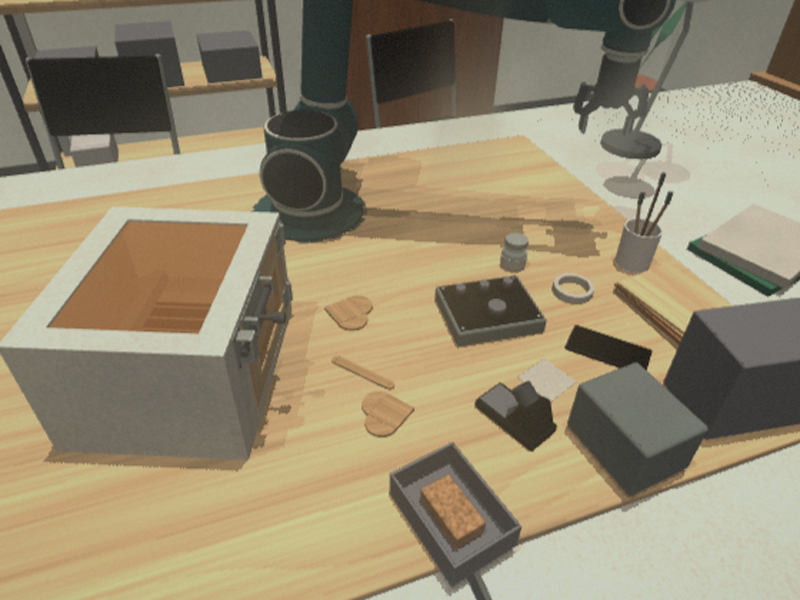

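```bash
python3 - <<'E'
from h import *
S=arm.snapshot("scene");T=arm.snapshot("top")
def crop(p,x,y,w,h,s): return cv2.resize(p["img"][y:y+h,x:x+w,::-1],(w*s,h*s),interpolation=cv2.INTER_CUBIC)
a=crop(T,340,150,80,60,5);a=crop(T,342,155,75,60,5) if 0 else a
b=crop(T,185,200,80,60,5);c=crop(S,150,160,80,60,5);d=crop(S,300,185,80,60,5)
cv2.imwrite("pics/crops.png",np.vstack([np.hstack([a,b]),np.hstack([c,d])]))
import pickle;pickle.dump((dict(S),dict(T)),open("p0.pkl","wb"))
E
```

```text
(no output)
```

View pics/crops.png

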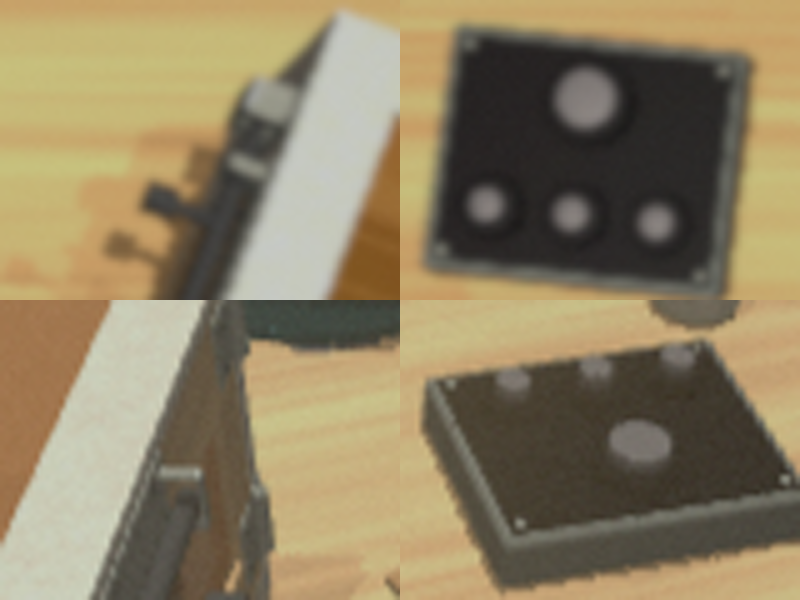

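```bash
cat > fit.py <<'E'
from h import *
import pickle
from scipy.optimize import least_squares as LS
np.set_printoptions(precision=1,suppress=True)
S,T=pickle.load(open("p0.pkl","rb"))
def pose(v,P):
    P=np.array(P,float);c,s=np.cos(v[2]),np.sin(v[2]);return np.c_[v[0]+c*P[:,0]-s*P[:,1],v[1]+s*P[:,0]+c*P[:,1],P[:,2]]
K=[(34,0,57),(-34,50,57),(-34,0,57),(-34,-50,57)]
def fit(P,obs,v0):
    f=lambda v:np.concatenate([proj(p,x)-uv for p,uvs in obs for x,uv in zip(pose(v,P),uvs)])
    r=LS(f,v0);return r.x,r.fun.reshape(-1,2)
tk=np.array([(222,219.6),(202.4,241),(219.2,242.8),(236.2,244.4)])-.4
sk=np.array([(348,213.2),(355.4,196),(339.4,198.4),(322.8,200.8)])-.4
for o in([(T,tk)],[(S,sk)],[(T,tk),(S,sk)]):
    v,f=fit(K,o,[400,200,-.1]);print(v[:2],v[2].round(4));print(f.ravel())
print(pose(v,K))
H=[(-150,180,225),(150,180,225),(150,-180,225),(-150,-180,225)]
th=np.array([(583,219),(741,281),(676,472),(496,403)])*.7-.15
sh=np.array([(5,345),(118,208)])*.7-.15
w,f=fit(H,[(T,th)],[400,-250,-.4]);print("hood",w[:2],w[2].round(4),f.ravel())
def knob(off): return pose(w,[(-150-45,-163+225-off,190)])[0]
for z in(190,195,199):print("knob top ray",z,atz(T,(371.6,189.4),z))
print("pred",knob(0),proj(T,knob(0)),proj(S,knob(0)))
print("scene hood corners",proj(S,pose(w,H)[0])/.7,proj(S,pose(w,H)[1])/.7,proj(S,pose(w,H)[3])/.7)
E
python3 fit.py; python3 - <<'E'
from h import *
S=arm.snapshot("scene")
cv2.imwrite("pics/knobS.png",cv2.resize(S["img"][175:250,150:250,::-1],(800,600),interpolation=cv2.INTER_CUBIC))
E
```

```text
[507.  245.6] -0.0907
[ 0.1  0.1 -0.2  0.   0.  -0.1  0.1 -0. ]
[509.7 245.6] -0.0967
[ 0.1  0.1  0.2 -0.1 -0.1 -0.  -0.2  0. ]
[507.9 245.9] -0.0931
[ 0.  -0.2 -0.3 -0.3 -0.1 -0.4 -0.  -0.3 -0.  -0.4 -0.  -0.5 -0.3 -0.4
 -0.4 -0.3]
[[541.8 242.8  57. ]
 [478.7 298.9  57. ]
 [474.1 249.1  57. ]
 [469.4 199.3  57. ]]
hood [ 472.4 -321.4] -1.9739 [-1.9 -1.9 -0.9  0.3 -3.6  2.   6.3 -0.4]
knob top ray 190 [ 603.9 -170.7  190. ]
knob top ray 195 [ 602.8 -169.6  195. ]
knob top ray 199 [ 601.9 -168.7  199. ]
pred [ 606.  -166.3  190. ] [369.9 188.6] [197.1 222.1]
scene hood corners [225.1 354.6] [  0.1 342.9] [283.3 211.8]
```

View pics/knobS.png

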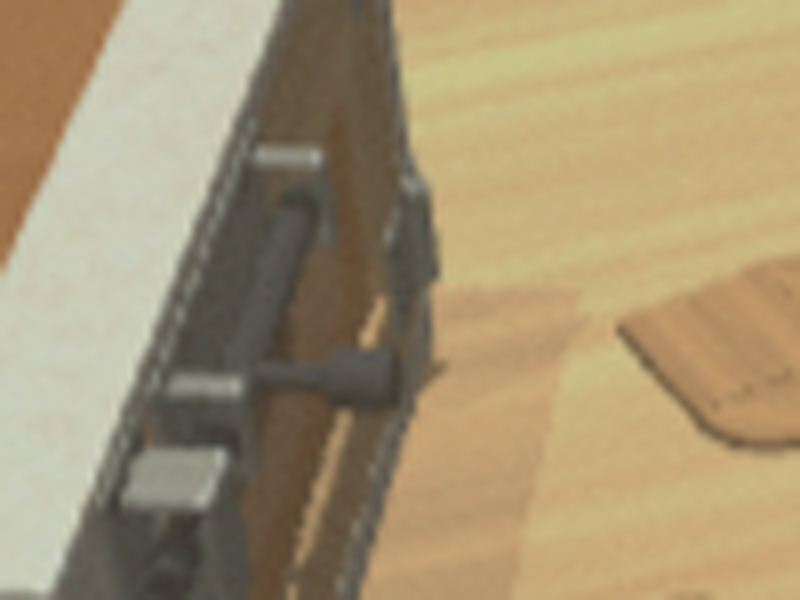

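```bash
cat >> fit.py <<'E'
print("-----")
Hs=[H[i] for i in (0,1,2)]
sh=np.array([(5,345),(118,208),(280,212)])*.7-.15
def f(u):
    P=pose(u,H);return np.r_[[proj(T,P[i])-th[i] for i in(0,1,2)]+[proj(S,P[i])-sh[j] for j,i in enumerate((1,2,3))]].ravel()
r=LS(f,w,loss="soft_l1");w=r.x;print("hood2",w[:2],w[2].round(4),f(w))
kt,e=tri(T,(371.6,189.4),S,(194.8,221.6));print("tri knob",kt,e)
# knob in hood frame
c,s=np.cos(w[2]),np.sin(w[2]);d=kt[:2]-w[:2];print("in hood",c*d[0]+s*d[1],-s*d[0]+c*d[1])
s0=arm.read_state();print(s0["t"],R.from_quat(s0["eef_rot"]).as_matrix())
def tool(X):
    return R.from_quat(s0["eef_rot"]).as_matrix().T@(np.array(X)-s0["tcp_pos"])/40
E
python3 fit.py | sed -n '/-----/,$p'
```

```text
-----
hood2 [ 472.2 -324.5] -1.9613 [-1.7 -1.5 -0.2 -0.6 -1.1  1.7 -4.6 -0.3 -3.  -1.9  0.4 -0.2]
tri knob [ 603.7 -170.6  190.7] 0.22307283994652008
in hood -192.36870635232432 63.03195474253296
1.45 [[-0.9  0.4 -0. ]
 [ 0.4  0.9  0. ]
 [ 0.   0.  -1. ]]
```

```bash
python3 - <<'E'
from h import *
import pickle
S,T=pickle.load(open("p0.pkl","rb"))
g=T["img"][140:345,335:530];hsv=cv2.cvtColor(g,cv2.COLOR_RGB2HSV)
m=((hsv[...,1]<50)&(hsv[...,2]>165)).astype(np.uint8)
cs,_=cv2.findContours(m,cv2.RETR_EXTERNAL,cv2.CHAIN_APPROX_NONE);c=max(cs,key=cv2.contourArea)
b=cv2.boxPoints(cv2.minAreaRect(c))+[335,140];P=np.array([atz(T,u,225)[:2] for u in b])
print(b.round(1),P.round(1))
e=np.roll(P,-1,0)-P;print(np.linalg.norm(e,axis=1).round(1),np.arctan2(e[:,1],e[:,0]).round(4),P.mean(0))
a=cv2.approxPolyDP(c,6,True)[:,0]+[335,140];print([atz(T,u,225)[:2].round(1).tolist() for u in a])
E
```

```text
[[355.8 286.2]
 [407.5 151.6]
 [525.2 196.9]
 [473.4 331.5]] [[ 354.6 -118.5]
 [ 695.9 -257.7]
 [ 579.4 -548.8]
 [ 249.8 -398.3]]
[368.6 313.5 362.3 298.7] [-0.3873 -1.9516  2.7131  1.2124] [ 469.91867342 -330.84675678]
[[694.8, -258.9], [364.8, -124.2], [250.9, -397.3], [581.4, -530.9]]
```

```bash
cat > d.py <<'E'
from h import *
import sys
s=arm.read_state();M=R.from_quat(s["eef_rot"]).as_matrix()
print("t",round(s["t"],2),"tcp",s["tcp_pos"].round(1),"yangle",np.arctan2(M[1,1],M[0,1]).round(4),"turn to -.388:",np.degrees(np.arctan2(M[1,1],M[0,1])+.388).round(2)/4,"F",s["force"].round(1),"gap",round(s["finger_gap"],3),round(s["gripper_force"],1),"q6",s["joint_pos"][5].round(2))
for a in sys.argv[1:]:
    D=np.array([float(v) for v in a.split(",")])-s["tcp_pos"];print(a,"units",(M.T@D/40).round(3),"mm",D.round(1))
E
python3 d.py
```

```text
t 1.45 tcp [283.1 612.8 195.5] yangle 1.138 turn to -.388: 21.8575 F [-0.3  0.3  0.6] gap 1.0 0.0 q6 -0.04
```

Request:
{"api": "step_arm", "payload": {
  "deltas": "0 0 0 1 1;0 0 0 1 1;0 0 0 1 1;0 0 0 1 1;0 0 0 1 1;0 0 0 1 1;0 0 0 1 1;0 0 0 1 1;0 0 0 1 1;0 0 0 1 1",
  "squeeze": 20
}}

```text
t: 2.45
tcp_pos: [283.1, 612.8, 195.5]
eef_rot: [0.537, 0.844, -0.0, -0.0]
force: [-0.1, 0.2, 0.3]
finger_gap: 0.0
gripper_force: 0.0
```

Request:
{"api": "step_arm", "payload": {
  "deltas": "0 0 0 1 1;0 0 0 1 1;0 0 0 1 1;0 0 0 1 1;0 0 0 1 1;0 0 0 1 1;0 0 0 1 1;0 0 0 1 1;0 0 0 1 1;0 0 0 1 1"
}}

```text
t: 3.45
tcp_pos: [283.1, 612.8, 195.5]
eef_rot: [0.793, 0.609, -0.0, -0.0]
force: [0.3, 0.1, 1.3]
finger_gap: 0.001
gripper_force: 0.0
```

```bash
python3 d.py 541.8,242.8,90
```

```text
t 3.45 tcp [283.1 612.8 195.5] yangle -0.2611 turn to -.388: 1.8175 F [0.3 0.1 1.3] gap 0.001 0.0 q6 1.36
541.8,242.8,90 units [-7.266  8.636  2.638] mm [ 258.7 -370.  -105.5]
```

Request:
{"api": "step_arm", "payload": {
  "deltas": "0 0 0 0.9 1;0 0 0 0.9175 1;-0.51 0.79 0.1 0 1;-0.51 0.79 0.1 0 1;-0.51 0.79 0.1 0 1;-0.51 0.79 0.1 0 1;-0.51 0.79 0.1 0 1;-0.51 0.79 0.1 0 1;-0.51 0.79 0.1 0 1;-0.51 0.79 0.1 0 1"
}}

```text
t: 4.45
tcp_pos: [456.8, 365.2, 163.5]
eef_rot: [0.829, 0.559, 0.0, -0.0]
force: [0.5, -0.4, -0.8]
finger_gap: -0.001
gripper_force: 0.0
```

Request:
{"api": "step_arm", "payload": {
  "deltas": "-0.51 0.79 0.45 0 1;-0.51 0.79 0.45 0 1;-0.51 0.79 0.45 0 1;-0.51 0.79 0.45 0 1;0 0 0 0 1;0 0 0 0 1"
}}

```text
t: 5.05
tcp_pos: [542.7, 242.8, 91.2]
eef_rot: [0.83, 0.558, -0.0, -0.0]
force: [-0.5, 1.0, 1.2]
finger_gap: -0.003
gripper_force: 0.0
```

```bash
python3 - <<'E'
from h import *
S=arm.snapshot("scene")
cv2.imwrite("pics/press.png",cv2.resize(S["img"][130:250,270:430,::-1],(800,600),interpolation=cv2.INTER_CUBIC))
E
python3 d.py 541.8,242.8,70
```

```text
t 5.1 tcp [542.6 243.6  91.8] yangle -0.3856 turn to -.388: 0.035 F [0.1 1.  0.5] gap -0.0 0.0 q6 0.76
541.8,242.8,70 units [-0.027 -0.011  0.546] mm [ -0.8  -0.8 -21.8]
```

View pics/press.png

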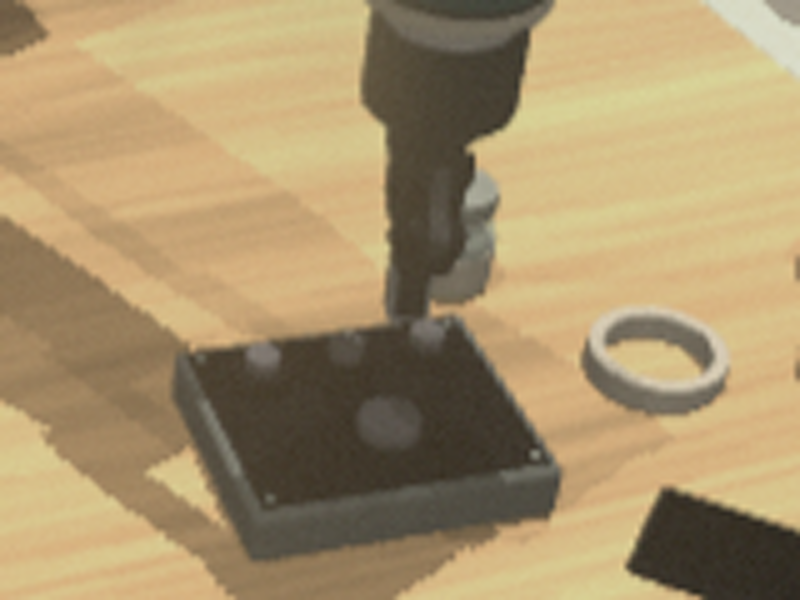

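```bash
python3 - <<'E'
from h import *
S=arm.snapshot("scene")
for X in[(542.7,243,91.8),(541.8,242.8,57),(478.7,298.9,57)]: print((proj(S,X)-[270,130])*5)
T=arm.snapshot("top")
s=arm.read_state();print(s["tcp_pos"],s["joint_pos"])
print(atz(S,(270+405/5,130+316/5),91.8), S["xyz"])
E
```

```text
[396.72662897 363.04307591]
[387.83952674 412.22660404]
[425.00624793 325.66349854]
[542.43164095 244.31945452  92.28995987] [ 3.80236379e-01 -1.15076638e-02  1.74279517e+00  1.59816923e-04
  1.40927386e+00  7.64453723e-01]
[506.72637482 266.62505538  91.8       ] [1288.62543025 -234.34272454  772.49709731]
```

Request:
{"api": "step_arm", "payload": {
  "deltas": "0 0 0.4 0 1;0 0 0.4 0 1;0 0 0.05 0 1;0 0 0.05 0 1;0 0 0 0 1"
}}

```text
t: 5.7
tcp_pos: [542.5, 243.5, 55.4]
eef_rot: [0.829, 0.559, -0.0, -0.0]
force: [-0.1, -0.0, 0.5]
finger_gap: -0.002
gripper_force: 0.0
```

Request:
{"api": "step_arm", "payload": {
  "deltas": "0 0 0.05 0 1;0 0 0.02 0 1;0 0 0.02 0 1;0 0 0 0 1;0 0 0 0 1"
}}

```text
t: 6.2
tcp_pos: [542.6, 243.4, 52.0]
eef_rot: [0.829, 0.559, 0.0, 0.0]
force: [-0.2, -0.4, -0.2]
finger_gap: -0.003
gripper_force: 0.0
```

```bash
python3 - <<'E'
from h import *
S=arm.snapshot("scene");T=arm.snapshot("top")
def c(p,x,y,w,h,s):
    g=np.clip(255*(p["img"][y:y+h,x:x+w,::-1]/255.)**.5,0,255).astype(np.uint8); return cv2.resize(g,(w*s,h*s),interpolation=cv2.INTER_CUBIC)
cv2.imwrite("pics/press2.png",np.hstack([c(S,310,160,80,80,5),c(T,185,190,80,80,5)]))
print((proj(S,(542.6,243.4,52))-[310,160])*5,(proj(T,(542.6,243.4,52))-[185,190])*5)
E
```

```text
[188.40121667 269.929248  ] [183.39460132 144.57341892]
```

View pics/press2.png

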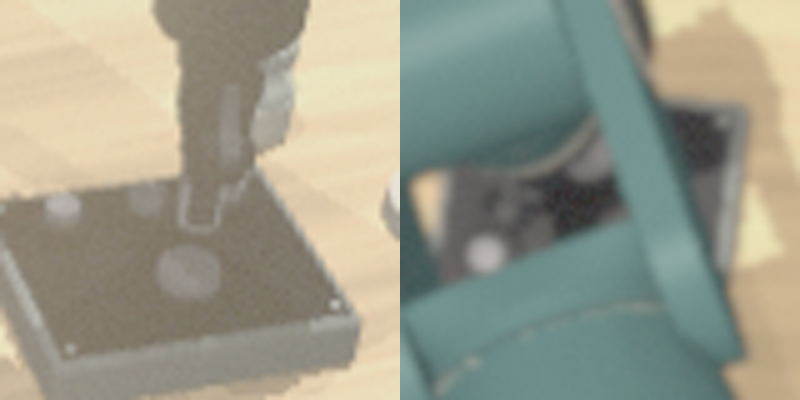

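```bash
python3 - <<'E'
from h import *
import pickle
S,T=pickle.load(open("p0.pkl","rb"))
for z in(195.5,208.5,215):print(z,(proj(S,(283.1,612.8,z))/.7).round(1))
g=np.array([np.cos(1.138),np.sin(1.138)])*42
for s in(1,-1):print(proj(S,(283.1+s*g[0],612.8+s*g[1],208.5))/.7)
E
cp pics/scene0.png /tmp/; python3 - <<'E'
import cv2
a=cv2.imread('pics/scene0.png')[40:190,520:720];cv2.imwrite('pics/tip0.png',cv2.resize(a,(800,600),interpolation=cv2.INTER_CUBIC))
E
```

```text
195.5 [598.5 152.8]
208.5 [599.8 147.4]
215 [600.5 144.7]
[618.89364195 148.39813955]
[580.79756904 146.38035571]
```

View pics/tip0.png

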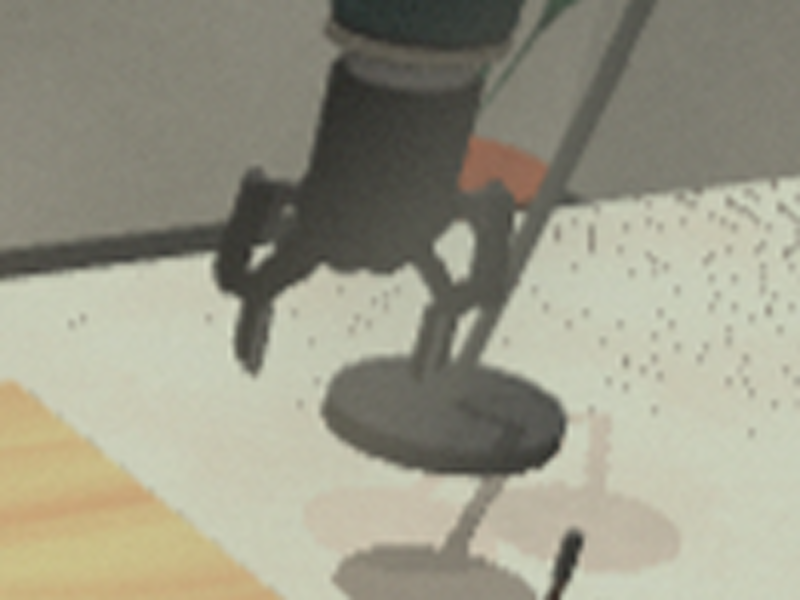

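```bash
python3 - <<'E'
from h import *
import pickle
S,T=pickle.load(open("p0.pkl","rb"))
print("start T/.7",[(z,(proj(T,(283.1,612.8,z))/.7).round()) for z in(195,230,300,400)])
print("now T crop",[(z,(((proj(T,(542.6,243.4,z))-[185,190])*5)+[400,0]).round()) for z in(52,100,150,200,250,300,350)])
print("ring",[(z,atz(T,(209,210),z).round()) for z in(200,250,300)])
print("base S/.7",(proj(S,(0,0,0))/.7).round(),(proj(S,(0,0,150))/.7).round(),"T",(proj(T,(0,0,0))/.7).round(),(proj(T,(0,0,200))/.7).round())
print("cand",[(X,(proj(T,X)/.7).round()) for X in[(400,400,250),(450,420,200),(350,450,150)]])
E
```

```text
start T/.7 [(195, array([ 88., 447.])), (230, array([ 77., 449.])), (300, array([ 51., 453.])), (400, array([  6., 460.]))]
now T crop [(52, array([583., 145.])), (100, array([570., 133.])), (150, array([554., 119.])), (200, array([536., 105.])), (250, array([517.,  88.])), (300, array([496.,  71.])), (350, array([473.,  51.]))]
ring [(200, array([545., 252., 200.])), (250, array([537., 242., 250.])), (300, array([529., 232., 300.]))]
base S/.7 [309. 210.] [304. 155.] T [434. 584.] [438. 625.]
cand [((400, 400, 250), array([202., 380.])), ((450, 420, 200), array([203., 352.])), ((350, 450, 150), array([193., 408.]))]
```

Request:
{"api": "step_arm", "payload": {
  "deltas": "0 0 0.1 0 1;0 0 0.1 0 1;0 0 0.1 0 1;0 0 0 0 1"
}}

```text
t: 6.7
tcp_pos: [542.2, 243.3, 39.0]
eef_rot: [0.829, 0.559, -0.001, -0.0]
force: [-0.7, 0.4, 0.1]
finger_gap: 0.003
gripper_force: 0.0
```

Request:
{"api": "step_arm", "payload": {
  "deltas": "0 0 0.05 0 1;0 0 0.05 0 1;0 0 0 0 1"
}}

```text
t: 7.0
tcp_pos: [542.5, 243.4, 35.6]
eef_rot: [0.829, 0.559, -0.0, -0.0]
force: [0.2, -0.2, 0.1]
finger_gap: -0.004
gripper_force: 0.0
```

Request:
{"api": "step_arm", "payload": {
  "deltas": "0 0 0.05 0 1;0 0 0.05 0 1;0 0 0 0 1"
}}

```text
t: 7.3
tcp_pos: [542.4, 243.4, 31.6]
eef_rot: [0.829, 0.559, -0.0, -0.0]
force: [-0.1, -0.6, -0.3]
finger_gap: -0.001
gripper_force: 0.0
```

Request:
{"api": "step_arm", "payload": {
  "deltas": "0 0 0.04 0 1;0 0 0 0 1"
}}

```text
t: 7.5
tcp_pos: [542.5, 243.4, 30.1]
eef_rot: [0.829, 0.559, -0.0, -0.0]
force: [-0.1, 0.6, 0.2]
finger_gap: -0.001
gripper_force: 0.0
```

Request:
{"api": "step_arm", "payload": {
  "deltas": "0 0 0.04 0 1;0 0 0 0 1"
}}

```text
t: 7.7
tcp_pos: [542.5, 243.4, 28.5]
eef_rot: [0.829, 0.559, -0.0, -0.0]
force: [-0.3, 0.5, -0.3]
finger_gap: 0.002
gripper_force: 0.0
```

Request:
{"api": "step_arm", "payload": {
  "deltas": "0 0 0.04 0 1;0 0 0.04 0 1;0 0 0 0 1"
}}

```text
t: 8.0
tcp_pos: [542.4, 243.4, 25.2]
eef_rot: [0.829, 0.559, -0.0, -0.0]
force: [0.3, -0.4, 0.2]
finger_gap: -0.002
gripper_force: 0.0
```

Request:
{"api": "step_arm", "payload": {
  "deltas": "0 0 0.04 0 1;0 0 0.04 0 1;0 0 0 0 1"
}}

```text
t: 8.3
tcp_pos: [542.4, 243.4, 22.0]
eef_rot: [0.829, 0.559, -0.0, -0.0]
force: [-0.1, 0.1, -0.4]
finger_gap: 0.001
gripper_force: 0.0
```

```bash
python3 - <<'E'
from h import *
S=arm.snapshot("scene")
g=(255*(S["img"][170:240,305:395,::-1]/255.)**.45).astype(np.uint8);g=cv2.resize(g,(720,560),interpolation=cv2.INTER_CUBIC)
for z in(22,40,57,75): 
    u=((proj(S,(542.4,243.4,z))-[305,170])*8).round().astype(int);cv2.circle(g,u.tolist(),3,(0,0,255),-1);print(z,u)
cv2.imwrite("pics/press3.png",g)
E
```

```text
22 [331 418]
40 [337 378]
57 [343 340]
75 [349 299]
```

View pics/press3.png

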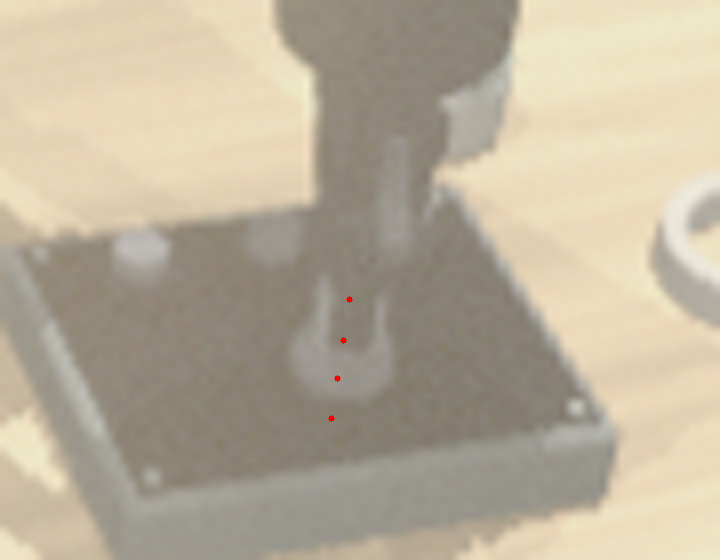

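Request:
{"api": "step_arm", "payload": {
  "deltas": "0 0 0.04 0 1;0 0 0 0 1;0 0 0 0 1"
}}

```text
t: 8.65
tcp_pos: [542.7, 243.5, 20.8]
eef_rot: [0.829, 0.559, 0.0, 0.0]
force: [-0.4, -0.7, 1.1]
finger_gap: 0.0
gripper_force: 0.8
```

Request:
{"api": "step_arm", "payload": {
  "deltas": "0 0 0.04 0 1;0 0 0 0 1;0 0 0 0 1"
}}

```text
t: 8.95
tcp_pos: [542.7, 243.5, 19.2]
eef_rot: [0.829, 0.559, 0.0, 0.0]
force: [1.6, 0.5, 1.3]
finger_gap: 0.001
gripper_force: 1.2
```

Request:
{"api": "step_arm", "payload": {
  "deltas": "0 0 0.04 0 1;0 0 0 0 1;0 0 0 0 1"
}}

```text
t: 9.25
tcp_pos: [542.7, 243.5, 17.6]
eef_rot: [0.829, 0.559, 0.0, 0.0]
force: [0.7, 0.3, 3.6]
finger_gap: 0.003
gripper_force: 1.7
```

Request:
{"api": "step_arm", "payload": {
  "deltas": "0 0 0.04 0 1;0 0 0 0 1"
}}

```text
t: 9.45
tcp_pos: [542.6, 243.4, 15.8]
eef_rot: [0.829, 0.559, 0.0, 0.0]
force: [1.3, -0.3, 4.9]
finger_gap: 0.001
gripper_force: 2.2
```

Request:
{"api": "step_arm", "payload": {
  "deltas": "0 0 0.03 0 1;0 0 0 0 1;0 0 0 0 1"
}}

```text
t: 9.75
tcp_pos: [542.7, 243.5, 15.2]
eef_rot: [0.829, 0.559, 0.0, 0.0]
force: [-1.4, -0.4, 9.4]
finger_gap: 0.003
gripper_force: 4.3
```

Request:
{"api": "step_arm", "payload": {
  "deltas": "0 0 -0.4 0 1;0 0 -0.3 0 1;0 0 0 0 1"
}}

```text
t: 10.05
tcp_pos: [543.4, 243.8, 45.1]
eef_rot: [0.829, 0.559, 0.001, 0.0]
force: [0.1, -0.0, 0.6]
finger_gap: -0.001
gripper_force: 0.0
```

```bash
python3 d.py 478.7,298.9,24
```

```text
t 10.05 tcp [543.4 243.8  45.1] yangle -0.3851 turn to -.388: 0.0425 F [ 0.1 -0.   0.6] gap -0.001 0.0 q6 0.76
478.7,298.9,24 units [ 0.668 -2.018  0.525] mm [-64.7  55.1 -21.1]
```

Request:
{"api": "step_arm", "payload": {
  "deltas": "0.22 -0.66 0 0 1;0.22 -0.66 0 0 1;0.22 -0.67 0 0 1;0 0 0.3 0 1;0 0 0.24 0 1;0 0 0.03 0 1;0 0 0 0 1;0 0 0 0 1"
}}

```text
t: 10.85
tcp_pos: [479.2, 297.4, 20.1]
eef_rot: [0.83, 0.558, -0.0, 0.0]
force: [-1.5, -1.1, 2.1]
finger_gap: 0.002
gripper_force: 1.0
```

Request:
{"api": "step_arm", "payload": {
  "deltas": "0 0 0.06 0 1;0 0 0.06 0 1;0 0 0.04 0 1;0 0 0 0 1;0 0 0 0 1"
}}

```text
t: 11.35
tcp_pos: [479.5, 297.6, 15.0]
eef_rot: [0.829, 0.559, 0.001, 0.0]
force: [-4.9, -6.9, 18.3]
finger_gap: -0.003
gripper_force: 9.0
```

Request:
{"api": "step_arm", "payload": {
  "deltas": "0 0 -0.4 0 1;0 0 -0.35 0 1;0 0 0 0 1;0 0 0 0 1"
}}

```text
t: 11.75
tcp_pos: [478.8, 297.9, 43.7]
eef_rot: [0.829, 0.559, 0.0, -0.0]
force: [0.2, 0.3, -0.6]
finger_gap: -0.001
gripper_force: 0.0
```

```bash
python3 d.py 469.4,199.3,24
```

```text
t 11.75 tcp [478.8 297.9  43.7] yangle -0.3852 turn to -.388: 0.04 F [ 0.2  0.3 -0.6] gap -0.001 0.0 q6 0.9
469.4,199.3,24 units [-2.373  0.708  0.491] mm [ -9.4 -98.6 -19.7]
```

Request:
{"api": "step_arm", "payload": {
  "deltas": "-0.6 0.18 0 0 1;-0.6 0.18 0 0 1;-0.6 0.18 0 0 1;-0.57 0.17 0 0 1;0 0 0.25 0 1;0 0 0.24 0 1;0 0 0.08 0 1;0 0 0 0 1;0 0 0 0 1"
}}

```text
t: 12.65
tcp_pos: [469.3, 199.8, 20.6]
eef_rot: [0.829, 0.559, -0.0, -0.0]
force: [-0.3, 0.1, 1.8]
finger_gap: 0.003
gripper_force: 0.8
```

Request:
{"api": "step_arm", "payload": {
  "deltas": "0 0 0.06 0 1;0 0 0.06 0 1;0 0 0.03 0 1;0 0 0 0 1;0 0 0 0 1"
}}

```text
t: 13.15
tcp_pos: [469.7, 199.8, 15.2]
eef_rot: [0.829, 0.559, 0.001, -0.0]
force: [-2.1, 3.1, 6.5]
finger_gap: -0.004
gripper_force: 3.3
```

Request:
{"api": "step_arm", "payload": {
  "deltas": "0 0 -0.5 0 1;0 0 -1 0 0.4;0 0 -1 0 0.4;0 0 -1 0 0.4;0 0 -1 0 0.4;0 0 -0.2 0 0.4;0 0 0 0.07 0.4;0 0 0 0 0.4"
}}

```text
t: 13.95
tcp_pos: [469.1, 199.1, 201.1]
eef_rot: [0.831, 0.557, -0.001, -0.0]
force: [-0.2, 0.9, -0.5]
finger_gap: 0.598
gripper_force: 0.0
```

```bash
python3 d.py 604.5,-168.8,200
```

```text
t 13.95 tcp [469.1 199.1 201.1] yangle -0.3903 turn to -.388: -0.0325 F [-0.2  0.9 -0.5] gap 0.598 0.0 q6 0.74
604.5,-168.8,200 units [-7.218  6.631  0.029] mm [ 135.4 -367.9   -1.1]
```

Request:
{"api": "step_arm", "payload": {
  "deltas": "-0.72 0.66 0 0 0.4;-0.72 0.66 0 0 0.4;-0.72 0.66 0 0 0.4;-0.72 0.66 0 0 0.4;-0.72 0.66 0 0 0.4;-0.72 0.66 0 0 0.4;-0.72 0.66 0 0 0.4;-0.72 0.66 0 0 0.4;-0.72 0.66 0 0 0.4;-0.72 0.68 0 0 0.4"
}}

```text
t: 14.95
tcp_pos: [604.6, -169.3, 200.3]
eef_rot: [0.831, 0.557, -0.001, -0.001]
force: [0.4, 0.4, 0.4]
finger_gap: 0.599
gripper_force: 0.0
```

Request:
{"api": "step_arm", "payload": {
  "deltas": "0 0 0 0 0.4;0 0 0 0 0.4"
}}

```text
t: 15.15
tcp_pos: [604.3, -168.2, 200.3]
eef_rot: [0.831, 0.556, -0.001, -0.001]
force: [-0.1, -0.1, -0.4]
finger_gap: 0.597
gripper_force: 0.0
```

```bash
python3 d.py 604.5,-168.8,134; python3 - <<'E'
from h import *
S=arm.snapshot("scene")
g=(255*(S["img"][170:250,145:245,::-1]/255.)**.6).astype(np.uint8);g=cv2.resize(g,(800,640),interpolation=cv2.INTER_CUBIC)[:600]
cv2.imwrite("pics/above.png",g)
s=arm.read_state();x,y,z=s["tcp_pos"]
for k in(0,36,46,55):print(k,(proj(S,(x,y,z+k))-[145,170])*8)
E
```

```text
t 15.15 tcp [ 604.3 -168.2  200.3] yangle -0.3914 turn to -.388: -0.05 F [-0.1 -0.1 -0.4] gap 0.597 0.0 q6 0.08
604.5,-168.8,134 units [-0.011  0.016  1.658] mm [  0.2  -0.6 -66.3]
0 [406.75165703 382.23122231]
36 [391.08023188 276.09804817]
46 [386.57784397 245.60607218]
55 [382.46793743 217.77213731]
```

View pics/above.png

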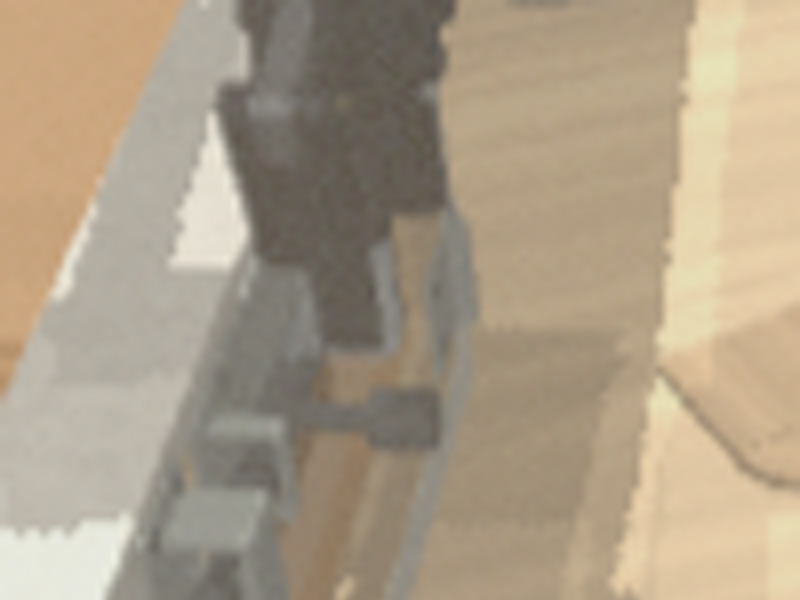

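```bash
python3 - <<'E'
from h import *
S=arm.snapshot("scene");u=np.array([.926,-.378,0]);o=np.array([.378,.926,0])
C=np.array([604.3,-168.2,0]);pr=lambda X:((proj(S,X)-[145,170])*8).round()
for off in(26,31,35):
  for z in(236,241,246):print(off,z,pr(C+off*u+[0,0,z]), pr(C+off*u+o*10+[0,0,z]))
print("knob",pr((603.7,-170.6,190.7)))
E
```

```text
26 236 [368. 344.] [407. 346.]
26 241 [365. 329.] [405. 330.]
26 246 [363. 313.] [403. 315.]
31 236 [363. 357.] [403. 358.]
31 241 [361. 341.] [401. 343.]
31 246 [359. 326.] [399. 328.]
35 236 [360. 367.] [400. 369.]
35 241 [358. 352.] [398. 353.]
35 246 [355. 336.] [395. 338.]
knob [399. 413.]
```

Request:
{"api": "step_arm", "payload": {
  "deltas": "0.03 0 0.3 -0.05 0.4;0 0 0.3 0 0.4;0 0 0.3 0 0.4;0 0 0.3 0 0.4;0 0 0.25 0 0.4;0 0 0.2 0 0.4;0 0 0 0 0.4;0 0 0 0 0.4"
}}

```text
t: 16.05
tcp_pos: [605.4, -166.7, 136.9]
eef_rot: [0.83, 0.558, 0.0, 0.0]
force: [0.2, -0.4, -0.2]
finger_gap: 0.602
gripper_force: 0.0
```

Request:
{"api": "step_arm", "payload": {
  "deltas": "0 0 0 0 0.55;0 0 0 0 0.65;0 0 0 0 0.72;0 0 0 0 0.78;0 0 0 0 0.9;0 0 0 0 0.9",
  "squeeze": 30
}}

```text
t: 16.65
tcp_pos: [605.3, -166.7, 137.0]
eef_rot: [0.83, 0.558, 0.0, 0.0]
force: [-1.1, 0.3, 2.1]
finger_gap: 0.197
gripper_force: 29.2
```

Request:
{"api": "step_arm", "payload": {
  "deltas": "0 0 -0.05 0 0.9;0 0 -0.05 0 0.9;0 0 -0.05 0 0.9;0 0 -0.05 0 0.9;0 0 0 0 0.9;0 0 0 0 0.9"
}}

```text
t: 17.25
tcp_pos: [605.3, -166.7, 144.7]
eef_rot: [0.83, 0.558, -0.0, 0.0]
force: [-0.8, 0.1, -0.8]
finger_gap: 0.195
gripper_force: 29.3
```

```bash
python3 d.py; python3 - <<'E'
from h import *
print(arm.read_state()["moment"])
E
```

```text
t 17.25 tcp [ 605.3 -166.7  144.7] yangle -0.3865 turn to -.388: 0.0225 F [-0.8  0.1 -0.8] gap 0.195 29.3 q6 0.08
[ 0.00532294  0.02532517 -0.01528843]
```

Request:
{"api": "step_arm", "payload": {
  "deltas": "0 -0.1 0 0 0.9;0 -0.1 0 0 0.9;0 -0.1 0 0 0.9;0 0 0 0 0.9"
}}

```text
t: 17.65
tcp_pos: [593.6, -161.9, 144.7]
eef_rot: [0.83, 0.558, -0.0, -0.0]
force: [0.2, 0.2, -2.3]
finger_gap: 0.197
gripper_force: 29.4
```

```bash
python3 d.py
```

```text
t 17.65 tcp [ 593.6 -161.9  144.7] yangle -0.3865 turn to -.388: 0.02 F [ 0.2  0.2 -2.3] gap 0.197 29.4 q6 0.08
```

Drawn 12.6 mm with no catch; carry on to about 34 mm.

Request:
{"api": "step_arm", "payload": {
  "deltas": "0 -0.1 0 0 0.9;0 -0.1 0 0 0.9;0 -0.1 0 0 0.9;0 -0.1 0 0 0.9;0 -0.08 0 0 0.9;0 -0.06 0 0 0.9;0 0 0 0 0.9;0 0 0 0 0.9"
}}

```text
t: 18.45
tcp_pos: [574.0, -153.9, 144.7]
eef_rot: [0.83, 0.558, -0.0, -0.0]
force: [-1.1, 1.8, -1.0]
finger_gap: 0.198
gripper_force: 29.4
```

```bash
python3 d.py && python3 - <<'E'
import numpy as np
# tool-frame step for turning gate by 2 deg (ccw) about hinge, knob at y=225-35 along face, -x=47 outward; tool x=outward,y=along u
a=np.radians(2); r=np.array([47.,192.])   # (outward, along)
# ccw from above moves the free edge outward: along->outward
R=np.array([[np.cos(a),np.sin(a)],[-np.sin(a),np.cos(a)]])
d=R@r-r
print("in tool frame before turn",d/40)
# shift happens along tool axes as they stand at row start
E
```

```text
t 18.45 tcp [ 574.  -153.9  144.7] yangle -0.3865 turn to -.388: 0.02 F [-1.1  1.8 -1. ] gap 0.198 29.4 q6 0.08
in tool frame before turn [ 0.16680181 -0.04393094]
```

Request:
{"api": "step_arm", "payload": {
  "deltas": "0.167 -0.042 0 -0.5 0.9;0.167 -0.042 0 -0.5 0.9;0.167 -0.042 0 -0.5 0.9;0.167 -0.042 0 -0.5 0.9;0 0 0 0 0.9;0 0 0 0 0.9"
}}

```text
t: 19.05
tcp_pos: [576.7, -126.4, 144.8]
eef_rot: [0.789, 0.615, 0.0, 0.0]
force: [-1.0, -2.6, -1.2]
finger_gap: 0.199
gripper_force: 29.4
```

```bash
python3 d.py
```

```text
t 19.05 tcp [ 576.7 -126.4  144.8] yangle -0.2467 turn to -.388: 2.025 F [-1.  -2.6 -1.2] gap 0.199 29.4 q6 -0.01
```

Request:
{"api": "step_arm", "payload": {
  "deltas": "0.167 -0.042 0 -0.5 0.9;0.167 -0.042 0 -0.5 0.9;0.167 -0.042 0 -0.5 0.9;0.167 -0.042 0 -0.5 0.9;0.167 -0.042 0 -0.5 0.9;0.167 -0.042 0 -0.5 0.9;0 0 0 0 0.9;0 0 0 0 0.9;0 0 0 0 0.9;0 0 0 0 0.9"
}}

```text
t: 20.05
tcp_pos: [573.1, -85.7, 144.8]
eef_rot: [0.72, 0.694, 0.0, 0.0]
force: [0.6, -3.0, -1.5]
finger_gap: 0.198
gripper_force: 29.4
```

```bash
python3 d.py; python3 - <<'E'
from h import *
S=arm.snapshot("scene");T=arm.snapshot("top")
cv2.imwrite("pics/end.png",cv2.resize(np.hstack([S["img"][130:330,60:260],T["img"][120:320,300:500]])[:,:,::-1],(800,400),interpolation=cv2.INTER_CUBIC))
E
```

```text
t 20.05 tcp [573.1 -85.7 144.8] yangle -0.038 turn to -.388: 5.0125 F [ 0.6 -3.  -1.5] gap 0.198 29.4 q6 -0.15
```

View pics/end.png

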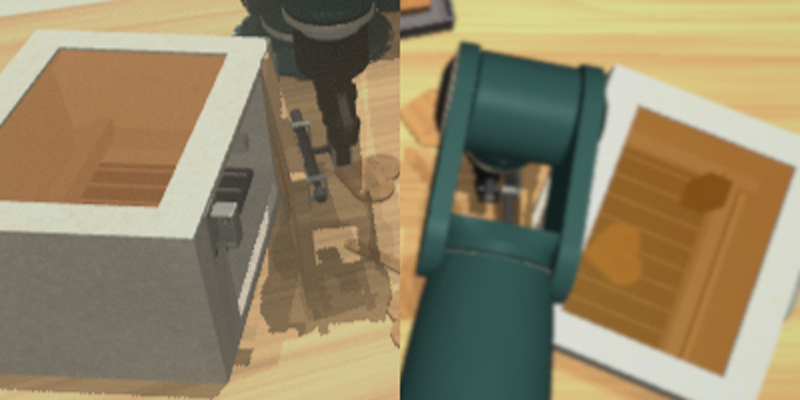

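The gate stands open about 0.35 rad: in the left half its bolt is at about (310,155), clear of the keeper at (225,215). The fingers hold the knob at (340,155), so I'm handing in.

```bash
python3 -c "
from cell import arm
print(arm.close_job())"
```

```text
the job is handed in; nothing more can be done
None
```

The job is handed in, though the judge gave no verdict: I pressed stop, park and extractor in that order, drew the bolt clear without it catching, and the gripper is still holding the gate open at about 0.35 rad. The fingertips turned out to sit about 36 mm higher than the arm reports, so I corrected for that before pressing the keys.

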